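# Release the cutter locker's catch through the hole in its back

## Task

The little plywood cutter locker has sprung shut and its door has no handle. Take the push stick with the long dowel, poke the dowel straight through the round hole in the locker's back until the spring catch inside lets go and the door swings wide open, then lay the stick flat on the table again. Leave the stick with the short stub and the pencil where they are.

Things in the scene. Friction and masses are not known exactly. Their poses are not given: they have to be found in the camera images.
- push_stick: The push stick to use, lying on the table: square beech handle 90 mm long, 30 x 30 mm across, with a round dowel 12 mm thick sticking 120 mm out of the middle of one end. Origin at the handle's centre (15 mm above the table); +x along the dowel to its tip, z up as it lies. 80 g, balanced about 15 mm from the origin towards the tip; grasp the handle across y from above.
- push_stick_tip (a point): Centre of the free end of the long dowel, 165 mm along +x from the push stick's origin; axes as the push stick.
- stub_stick: A like stick whose dowel is only a 25 mm stub, too short for the catch; lies beside the push stick, the two in either order. Origin at the centre of its handle, +x towards the stub. To be left alone.
- locker: Low plywood locker fixed to the table, 120 mm deep (x), 140 mm wide (y, the roof 146 mm), 101 mm high. Origin at the centre of its underside. Its -x face is the back, with the hole; its door is the +x face. The back looks roughly to the robot's left (world +y), turned by up to 0.25 rad.
- locker_hole (a point): Centre of the round release hole, 32 mm wide, on the outer face of the locker's 6 mm thick back, 62 mm above the table and 10 mm to +y of the back's middle. Axes as the locker: +x points straight into the hole.
- locker_catch (a point): The spring catch's steel paddle (unpushed face) squarely behind the hole, 42 mm in from the back's outer face; covers the whole hole; axes as the locker. Gives at about 3 N, lets the door go when pushed 5 to 7 mm (tip about 49 mm past the outer face), stops after about 15 mm at a firm stop; a tip 54 mm past the outer face is well enough. Springs back when let go.
- locker_door (a joint): Angle of the locker's door: 0 shut (rests at up to 0.03 rad against the catch), grows as it opens, 1.3 rad full open. Upright hinge at the +y edge of the +x face; a spring swings it open by itself (within about 1.5 s) and keeps it there once the catch lets go. It sweeps up to 140 mm beyond the +x face.
- pencil: Flat red carpenter's pencil, 164 x 15 x 8 mm, lying on the table to the right of the locker, past its door; origin at the centre of its underside. A bystander to be left alone.

How it is judged:
By the outcome, as a careful person would: the job done as asked, in the order asked, and still so for the second after the job is handed in, with the robot touching nothing.
It also fails if it takes over 48 s, if anything falls off the work surface, if the arm or the gripper's body presses on something with over 40 N, if the wrist force passes 120 N, or if a joint passes its speed limit or range.

## Robot

A 6-joint arm with a two-finger parallel gripper is mounted at the origin on a cart in front of the work surface, level with it; the furniture and walls round the work are solid. World frame = base frame: x ahead of the robot, y to its left, z up, the work surface at z = 0. Lengths are in m, angles in rad, forces in N, time in s.
With the tool pointing down it reaches from about 0.35 to 0.775 m from the base axis. Payload 5.5 kg.
Tool frame: the origin (TCP) lies between the finger pads; the fingertips stand 22 mm ahead of it and the grasp point (between the pads) lies 3 mm ahead of it; z points along the fingers, y is the line along which they close (so a half turn about z gives the same grasp; the last joint's range is limited). The gripper opens to 85 mm and grips with 20 to 120 N. Pads are 22 mm wide; open, the fingers measure 114 mm over their backs; the gripper's body (76 mm by 85 mm) begins 54 mm behind the grasp point. The pads swing forward as they close: fully open they stand 13 mm farther back than shut.
Start: joints at [-1.399, 0.313, 0.046, 1.304, 0, 1.431], TCP at [0.176, -0.547, 0.253] pointing down, gripper open.
Joint ranges: [-2.76, 2.76], [-0.86, 1.69], [-1.03, 1.26], [-2.2, 2.34], [-1.47, 1.5], [-3.14, 3.14]. Speed limits (rad/s): [2.57, 2.57, 3.14, 3.14, 3.14, 3.14].

## Interface

Orientations are given as a unit quaternion [w, x, y, z].
In Python, from workcell import env gives the robot as it stands.
- The arm moves only by the tool advance, called after "Call:" in YAML: its name, and indented under it one key for each argument. Schema: {"type":"object","properties":{"offsets":{"type":"array","items":{"type":"object","properties":{"pos":{"type":"array","items":{"type":"number"},"minItems":3,"maxItems":3},"rot":{"type":"array","items":{"type":"number"},"minItems":3,"maxItems":3}},"additionalProperties":false},"minItems":1,"maxItems":8},"finger_gap":{"type":"number"},"squeeze":{"type":"number"},"only":{"type":"string"},"quiet":{"type":"boolean"},"lines":{"type":"string"}},"required":["offsets"],"additionalProperties":false}. offsets is a list of rows, 1 to 8 of them, each an object with the fields pos (a list: dx, dy, dz in fractions of the full range, 1 being 0.6 m), rot (a list: a rotation vector rx, ry, rz in a scale on which 1.0 is pi rad); a field left out counts as zero; each row is the pose to reach, as a shift and turn from the pose commanded when the call began, along the tool's axes at that moment; what a row does not reach only later rows make up. A row lasts 1/8 s, in which the tool goes at most 0.0625 m and 0.188 rad, less where a joint would pass 70% of its speed; a pose out of reach is approached as far as the arm can. finger_gap is the finger opening in m, set as the call begins (left out keeps the last). The fingers move at their own pace and stop on an object; squeeze is the grip in N (left out, the last holds). Time passes only in rows, so rows that do not move let the fingers close. The tool returns the time, the measured TCP pose, the force, the opening and the grip force at its end. only (a regular expression) keeps the lines of the reply that match it, lines (a string "A,B") keeps lines A to B, and quiet returns only ok. Input that does not fit is refused with a message, and nothing moves.
- env.get_state(): the state, without advancing time (a new reading comes with each control period).
- env.read_camera(name): name is "side" or "top" or "wrist"; returns a dict with "image" (420x560x3 uint8, red, green, blue), "K" (3x3 intrinsics, pixels), "R" (3x3) and "t" (3): a world point X has camera coordinates R X + t. Camera axes: x right, y down, z forward; pixel columns grow to the right and rows downward; lengths in m; the calibration is good to about 2 mm. A picture is of the moment at which its call begins. There is no depth.
- env.hand_in(): hands the job in; it is judged then, once.
The state is a dict: "clock": time; "joint_pos": joint angles; "qvel": joint speeds; "tau": joint torques, N m; "tcp_pos": TCP position; "orientation": TCP orientation; "wrist_force": force on the tool from outside, world axes, zero at the start; "ft_torque": the same for the moment, N m; "finger_gap": finger opening in m; "grip_force": force on a finger pad.
Only numpy, scipy, OpenCV 4.12 (cv2) and the standard library are available. Lean on these libraries where they do the work, as an engineer would, in place of code of your own. Each camera call takes 0.05 s, during which the arm holds its last target. There are 200 camera calls.

## Working session

There is one attempt and no reset: what is moved stays moved. The work goes in short steps, Python scripts to look and compute and a tool call to move; the robot and the scene stay as the last step left them, time stands still between calls to the robot, and variables do not carry over. Pictures are saved under pics/ and viewed, at most 11 in all, crops included, and the job is handed in when it is done.

```bash
ls; mkdir -p pics
```

Run:
```python
from workcell import env
import cv2,pickle
d={}
for n in("top","side"):
    c=env.read_camera(n);d[n]=c;cv2.imwrite(f"pics/{n}0.png",c["image"][:,:,::-1])
    print(n,c["K"].round(1).tolist(),c["R"].round(3).tolist(),c["t"].round(3).tolist())
pickle.dump(d,open("c0.pkl","wb"))
print(env.get_state())
```

```text
pics
workcell.py
top [[395.7, 0.0, 276.3], [0.0, 395.7, 217.1], [0.0, 0.0, 1.0]] [[0.021, -1.0, -0.02], [-0.992, -0.018, -0.126], [0.126, 0.023, -0.992]] [-0.099, 0.513, 1.139]
side [[517.7, 0.0, 272.4], [0.0, 517.7, 206.4], [0.0, 0.0, 1.0]] [[1.0, -0.008, -0.019], [-0.021, -0.393, -0.919], [0.0, 0.919, -0.394]] [-0.511, 0.049, 1.538]
{'clock': 0.1, 'joint_pos': array([-1.39861080e+00,  3.13931390e-01,  4.50565534e-02,  1.30360412e+00,
       -1.25830224e-05,  1.43123520e+00]), 'qvel': array([-0.0018745 , -0.00137009,  0.00131539,  0.00060155,  0.0004356 ,
       -0.00011208]), 'tau': array([ 1.36691968e-03, -4.81726456e+01,  2.99244010e+01,  1.27504778e-02,
       -1.24061976e-04, -1.12607779e-05]), 'tcp_pos': array([ 0.1762978 , -0.54684562,  0.25247982]), 'orientation': array([-8.41100445e-04,  9.87875979e-01,  1.55242848e-01, -2.00137603e-05]), 'wrist_force': array([-0.52824323, -0.67224074, -0.46153126]), 'ft_torque': array([ 0.04150116,  0.0199608 , -0.0819184 ]), 'grip_force': 0.0, 'finger_gap': 0.08550066621423434}
```

View pics/top0.png

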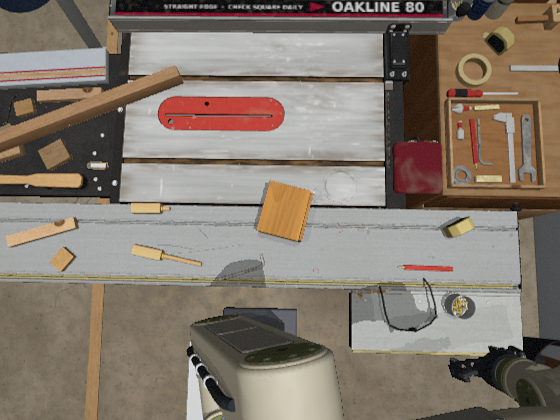

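View pics/side0.png

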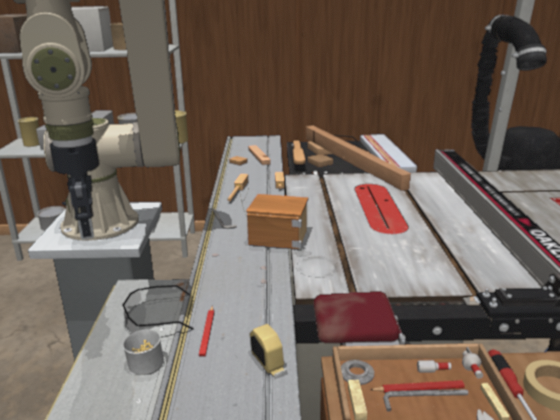

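Run:
```python
import cv2,pickle,numpy as np
d=pickle.load(open("c0.pkl","rb"))
a=d["top"]["image"][:,:,::-1]
A=cv2.resize(a[170:280,120:325],None,fx=3.9,fy=3.9,interpolation=cv2.INTER_CUBIC)[:429]
b=d["side"]["image"][:,:,::-1]
cv2.imwrite("pics/topc.png",A)
cv2.imwrite("pics/sidec.png",cv2.resize(b[140:260,215:325],None,fx=5,fy=5,interpolation=cv2.INTER_CUBIC))
for n,pts in(("top",[(150,250),(140,250),(285,210),(270,200),(185,259),(230,240),(150,208)]),):
    hsv=cv2.cvtColor(d[n]["image"],cv2.COLOR_RGB2HSV)
    print([hsv[v,u].tolist() for u,v in pts])
```

```text
[[19, 102, 215], [20, 98, 214], [17, 160, 185], [17, 155, 204], [17, 110, 171], [80, 4, 171], [20, 95, 213]]
```

View pics/topc.png

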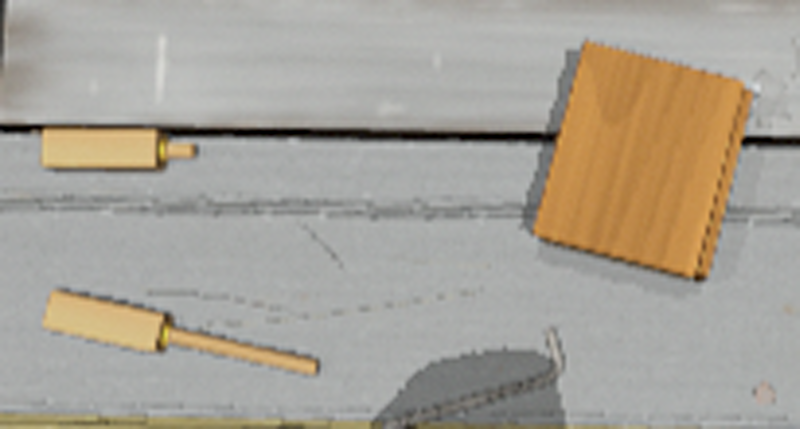

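View pics/sidec.png

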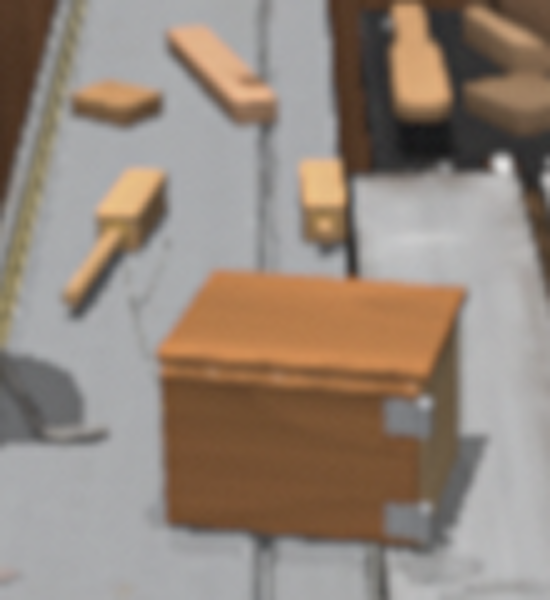

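Create h.py:
```python
import numpy as np,cv2
def ray(c,uv,z):
    uv=np.atleast_2d(uv).astype(float)
    d=np.c_[uv,np.ones(len(uv))]@np.linalg.inv(c["K"]).T@c["R"]
    o=-c["R"].T@c["t"]
    return o+d*((z-o[2])/d[:,2])[:,None]
def line(p):
    vx,vy,x,y=cv2.fitLine(p.astype(np.float32),cv2.DIST_HUBER,0,.01,.01).ravel();return np.array([vx,vy]),np.array([x,y])
```

Run:
```python
from h import *
import pickle
c=pickle.load(open("c0.pkl","rb"))["top"]
hsv=cv2.cvtColor(c["image"],cv2.COLOR_RGB2HSV)
def comp(lo,hi,x0,x1,y0,y1):
    m=cv2.inRange(hsv,lo,hi);k=np.zeros_like(m);k[y0:y1,x0:x1]=m[y0:y1,x0:x1]
    cs=cv2.findContours(k,cv2.RETR_EXTERNAL,cv2.CHAIN_APPROX_NONE)[0]
    C=max(cs,key=cv2.contourArea); M=np.zeros_like(m);cv2.drawContours(M,[C],-1,255,-1);return M
# long stick
M=comp((10,60,100),(25,255,255),125,215,235,275)
v,u=np.nonzero(M);P=ray(c,np.c_[u,v],.02)[:,:2]
d,o=line(P); d=d*np.sign(-d[1]); s=(P-o)@d;n=(P-o)@[-d[1],d[0]]
for a in np.arange(s.min(),s.max(),.01):
    k=(s>=a)&(s<a+.01);print(round(a,3),k.sum(),n[k].min().round(4),n[k].max().round(4))
hu=np.c_[u,v]
H=s<s.max()-.125
top=ray(c,hu[H],.03)[:,:2]; r=cv2.minAreaRect(top.astype(np.float32));print("handle",r)
D=s>s.max()-.11
pd=ray(c,hu[D],.015)[:,:2];dd,oo=line(pd);dd*=np.sign(-dd[1]);print("dowel dir",dd,np.arctan2(dd[1],dd[0]),"centroid",pd.mean(0),"tip s",((pd-oo)@dd).max(), "tip",oo+dd*((pd-oo)@dd).max())
# locker
L=comp((8,125,90),(22,255,255),250,320,170,255)
v,u=np.nonzero(L);Q=ray(c,np.c_[u,v],.101)[:,:2]
r=cv2.minAreaRect(Q.astype(np.float32));print("locker",r);print(cv2.boxPoints(r))
# back edge: leftmost per row
rows=np.unique(v)[6:-18];e=np.array([(u[v==y].min()-.5,y) for y in rows])
ed,eo=line(ray(c,e,.101)[:,:2]);print("back edge",ed,eo)
```

```text
-0.083 34 -0.0149 0.0151
-0.073 36 -0.0143 0.0148
-0.063 34 -0.0152 0.0154
-0.053 35 -0.0149 0.015
-0.043 36 -0.0153 0.0153
-0.033 33 -0.0147 0.0143
-0.023 36 -0.015 0.015
-0.013 36 -0.0153 0.0153
-0.003 32 -0.0141 0.0143
0.007 18 -0.0087 0.0069
0.017 14 -0.0055 0.0059
0.027 13 -0.0049 0.0056
0.037 15 -0.0059 0.0062
0.047 14 -0.0056 0.0059
0.057 13 -0.0043 0.0055
0.067 13 -0.0053 0.0052
0.077 14 -0.0056 0.0058
0.087 15 -0.0059 0.0061
0.097 14 -0.0047 0.0058
0.107 14 -0.0057 0.0054
0.117 13 -0.006 0.0045
0.127 4 -0.0041 0.0022
handle ((0.40515393018722534, 0.2939504384994507), (0.08719029277563095, 0.030378730967640877), 78.81194305419922)
dowel dir [-0.19558863 -0.980686  ] -1.7676541 centroid [0.38376812 0.18704849] tip s 0.05541838000580642 tip [0.37292891 0.13270046]
locker ((0.5243320465087891, -0.11318020522594452), (0.12884412705898285, 0.1456829011440277), 76.4528579711914)
[[ 0.43842667 -0.1587471 ]
 [ 0.5800563  -0.19287264]
 [ 0.6102374  -0.0676133 ]
 [ 0.46860778 -0.03348777]]
back edge [ 0.9716709  -0.23633796] [ 0.54058725 -0.05194534]
```

Add to h.py:
```python
from scipy.spatial.transform import Rotation as Ro
def goal(p,yaw,s):
    "shift+rotvec, tool axes, to bring TCP to p with tool x at yaw, pointing down"
    w,x,y,z=s["orientation"];R=Ro.from_quat([x,y,z,w])
    c,n=np.cos(yaw),np.sin(yaw);G=Ro.from_matrix(np.array([[c,n,0],[n,-c,0],[0,0,-1.]]))
    print(R.inv().apply(np.array(p)-s["tcp_pos"]).round(4).tolist(),(R.inv()*G).as_rotvec().round(4).tolist())
```

```bash
python3 -c "
from h import *;from workcell import env
s=env.get_state();goal([.46,-.15,.25],.9,s);s=dict(s)
"
```

```text
[0.3917, -0.2907, 0.0031] [-0.0016, -0.0007, -0.5883]
```

Careful with the scale: shifts go in shares of 0.6 m and turns go in shares of pi rad. That gives: 0.392 m is 0.6533, 0.35 m is 0.5833, -0.588 rad is -0.1872.

Call:
advance:
  offsets:
    - {"pos": [0.0833, -0.06, 0], "rot": [0, 0, -0.0239]}
    - {"pos": [0.1667, -0.1217, 0], "rot": [0, 0, -0.0477]}
    - {"pos": [0.25, -0.1833, 0], "rot": [0, 0, -0.07]}
    - {"pos": [0.3333, -0.2433, 0], "rot": [0, 0, -0.0955]}
    - {"pos": [0.4167, -0.3033, 0], "rot": [0, 0, -0.1178]}
    - {"pos": [0.5, -0.3667, 0], "rot": [0, 0, -0.1401]}
    - {"pos": [0.5833, -0.4267, 0.0033], "rot": [0, 0, -0.1655]}
    - {"pos": [0.6533, -0.4833, 0.005], "rot": [0, 0, -0.1872]}
  finger_gap: 0.085

```text
clock: 1.1
tcp_pos: [0.4614, -0.149, 0.25]
orientation: [-0.0, 0.9, 0.436, -0.0]
wrist_force: [0.5, 0.2, 0.0]
finger_gap: 0.0849
grip_force: 0.0
```

```bash
python3 -c "
from h import *;from workcell import env
goal([.4052,.2942,.17],1.374,env.get_state())"
```

```text
[0.3131, -0.3186, 0.08] [-0.0001, 0.0, -0.4712]
```

Converted, -0.3186 m is -0.531, 0.313 m is 0.5217, -0.4712 rad is -0.15.

Call:
advance:
  offsets:
    - {"pos": [0.075, -0.075, 0.0167], "rot": [0, 0, -0.0223]}
    - {"pos": [0.15, -0.15, 0.0333], "rot": [0, 0, -0.0446]}
    - {"pos": [0.225, -0.2283, 0.05], "rot": [0, 0, -0.0668]}
    - {"pos": [0.3, -0.305, 0.075], "rot": [0, 0, -0.0891]}
    - {"pos": [0.375, -0.3817, 0.0917], "rot": [0, 0, -0.1114]}
    - {"pos": [0.45, -0.4583, 0.1167], "rot": [0, 0, -0.1305]}
    - {"pos": [0.5217, -0.531, 0.1333], "rot": [0, 0, -0.15]}
    - {"pos": [0.5217, -0.531, 0.1333], "rot": [0, 0, -0.15]}
  finger_gap: 0.06

```text
clock: 2.1
tcp_pos: [0.4041, 0.2949, 0.1691]
orientation: [-0.0, 0.773, 0.635, -0.001]
wrist_force: [0.3, -0.7, -0.6]
finger_gap: 0.0602
grip_force: 0.0
```

Run:
```python
from h import *;from workcell import env
c=env.read_camera("wrist");cv2.imwrite("pics/w1.png",c["image"][:,:,::-1])
goal([.4052,.2942,.026],1.374,env.get_state())
```

```text
[-0.0005, 0.0013, 0.1431] [-0.0017, 0.0003, 0.0008]
```

View pics/w1.png

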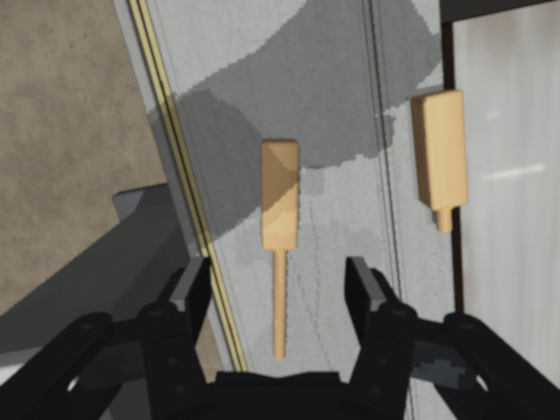

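The wrist view shows the push stick's handle at columns 262–298, centred between the fingers (210 and 345). It is upright in the picture and aligned, with the stub stick clear at column 440. I'll descend and grip.

Converted, 0.143 m is 0.2383, 0.135 m is 0.225.

Call:
advance:
  offsets:
    - {"pos": [0, 0.0022, 0.0667]}
    - {"pos": [0, 0.0022, 0.1333]}
    - {"pos": [0, 0.0022, 0.1917]}
    - {"pos": [0, 0.0022, 0.225]}
    - {"pos": [0, 0.0022, 0.2383]}
    - {"pos": [0, 0.0022, 0.2383]}

```text
clock: 2.9
tcp_pos: [0.4071, 0.2911, 0.0273]
orientation: [0.0, 0.775, 0.633, -0.0]
wrist_force: [1.0, -0.1, 0.3]
finger_gap: 0.0601
grip_force: 0.0
```

Call:
advance:
  offsets:
    - {}
    - {}
    - {}
    - {}
    - {}
  finger_gap: 0.02
  squeeze: 60

```text
clock: 3.52
tcp_pos: [0.4079, 0.2924, 0.0285]
orientation: [0.0, 0.774, 0.633, 0.001]
wrist_force: [-0.8, -0.9, 5.6]
finger_gap: 0.0293
grip_force: 60.7
```

Call:
advance:
  offsets:
    - {"pos": [0, 0, -0.0167]}
    - {"pos": [0, 0, -0.05]}
    - {"pos": [0, 0, -0.1]}
    - {"pos": [0, 0, -0.1667]}
    - {"pos": [0, 0, -0.1667]}
    - {"pos": [0, 0, -0.1667]}

```text
clock: 4.28
tcp_pos: [0.4065, 0.2918, 0.1271]
orientation: [0.0, 0.774, 0.633, -0.0]
wrist_force: [-0.2, 0.1, -1.9]
finger_gap: 0.0288
grip_force: 59.9
```

Run:
```python
from h import *;from workcell import env
import pickle
d={n:env.read_camera(n) for n in("top","side","wrist")};pickle.dump(d,open("c1.pkl","wb"))
a=cv2.resize(d["top"]["image"][190:290,110:260],None,fx=3,fy=3);b=cv2.resize(d["side"]["image"][130:230,210:310],None,fx=3,fy=3)
cv2.imwrite("pics/l1.png",np.hstack([a,b])[:,:,::-1])
```

```text
(no output)
```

View pics/l1.png

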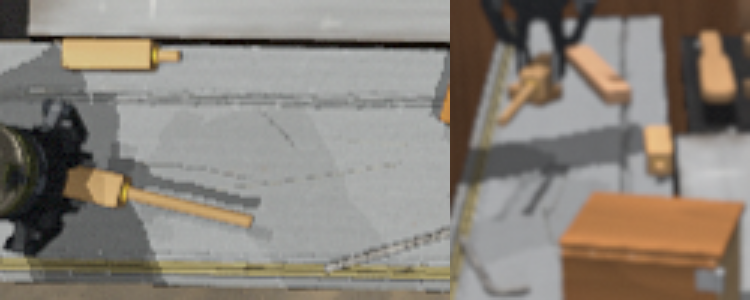

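The stick is lifted and held with its dowel pointing at the locker (tip at about (194, 263) in the top view, (228, 170) in the side view). The stub stick hasn't moved. Next I'll measure the tip.

Create tip.py:
```python
from h import *
def dowel(c,z,x0,x1,y0,y1,name="top"):
    hsv=cv2.cvtColor(c["image"],cv2.COLOR_RGB2HSV);m=cv2.inRange(hsv,(8,60,70),(25,255,255))
    k=np.zeros_like(m);k[y0:y1,x0:x1]=m[y0:y1,x0:x1]
    C=max(cv2.findContours(k,cv2.RETR_EXTERNAL,cv2.CHAIN_APPROX_NONE)[0],key=cv2.contourArea)
    k[:]=0;cv2.drawContours(k,[C],-1,255,-1);v,u=np.nonzero(k);return np.c_[u,v]
def tri(ca,a,cb,b):
    P=[c["K"]@np.c_[c["R"],c["t"]] for c in(ca,cb)]
    X=cv2.triangulatePoints(P[0],P[1],np.array(a,float).reshape(2,1),np.array(b,float).reshape(2,1)).ravel();return X[:3]/X[3]
```

Run:
```python
from tip import *
import pickle
d=pickle.load(open("c1.pkl","rb"));c=d["top"]
q=dowel(c,0,155,215,240,275)
P=ray(c,q,.114)[:,:2];D,o=line(P);D*=np.sign(-D[1]);s=(P-o)@D
print("dir",D,np.arctan2(D[1],D[0]),"tip",o+D*s.max())
a=q[q[:,0]>q[:,0].max()-4].mean(0)
b=dowel(d["side"],0,220,240,150,180);bb=b[b[:,1]>b[:,1].max()-3].mean(0)
print(a,bb,tri(c,a,d["side"],bb))
# root ends
r=q[q[:,0]<q[:,0].min()+2].mean(0);print(r)
```

```text
dir [-0.20534542 -0.97868955] -1.777613 tip [0.37286758 0.13278618]
[191.375 263.   ] [221.28571429 178.14285714] [0.36061868 0.1432687  0.08172945]
[155.55555556 254.77777778]
```

Run:
```python
from tip import *
import pickle
d=pickle.load(open("c1.pkl","rb"));c=d["side"]
for X in([.373,.133,.114],[.373,.133,.124],[.397,.25,.114]):
    p=c["K"]@(c["R"]@np.array(X)+c["t"]);print((p[:2]/p[2]).round(1))
print(tri(d["top"],(193.5,263.5),c,(227.7,169)))
cv2.imwrite("pics/s2.png",cv2.resize(c["image"][140:190,215:265],None,fx=10,fy=10,interpolation=cv2.INTER_NEAREST)[:,:,::-1])
```

```text
[227.  169.2]
[226.8 166.2]
[236.7 157.5]
[0.3744386  0.1317545  0.11499834]
```

View pics/s2.png

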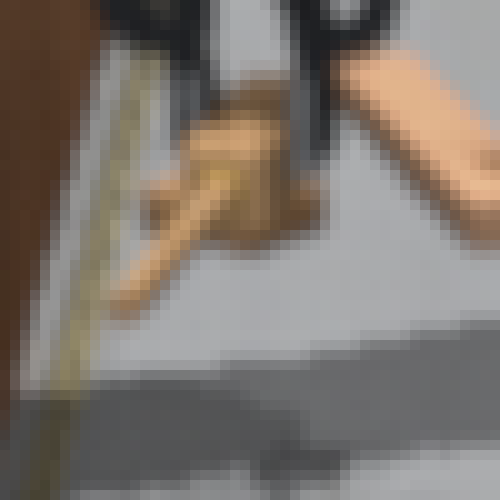

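```bash
python3 -c "
from h import *;from workcell import env
goal([.5969,.1428,.127],1.336,env.get_state())"
```

```text
[-0.1078, 0.2167, -0.0012] [-0.002, 0.0017, 0.035]
```

Converted, 0.2167 m is 0.3612, 0.21 m is 0.35, 0.035 rad is 0.0111.

Call:
advance:
  offsets:
    - {"pos": [-0.0333, 0.0667, 0], "rot": [0, 0, 0.0032]}
    - {"pos": [-0.075, 0.15, 0], "rot": [0, 0, 0.0064]}
    - {"pos": [-0.1167, 0.2333, 0], "rot": [0, 0, 0.0095]}
    - {"pos": [-0.15, 0.3083, 0], "rot": [0, 0, 0.0111]}
    - {"pos": [-0.175, 0.35, 0], "rot": [0, 0, 0.0111]}
    - {"pos": [-0.1797, 0.3612, 0], "rot": [0, 0, 0.0111]}

```text
clock: 5.18
tcp_pos: [0.5985, 0.1416, 0.1257]
orientation: [-0.0, 0.786, 0.618, -0.001]
wrist_force: [-0.4, -0.6, -1.4]
finger_gap: 0.0288
grip_force: 59.8
```

Call:
advance:
  offsets:
    - {"pos": [0, 0, 0.0333]}
    - {"pos": [0, 0, 0.0667]}
    - {"pos": [0, 0, 0.0842]}
    - {"pos": [0, 0, 0.0842]}
    - {"pos": [0, 0, 0.0842]}

```text
clock: 5.8
tcp_pos: [0.5981, 0.1436, 0.0774]
orientation: [0.0, 0.785, 0.62, 0.0]
wrist_force: [0.5, -0.9, -0.6]
finger_gap: 0.0288
grip_force: 59.8
```

Run:
```python
from tip import *;from workcell import env
import pickle
s=env.get_state();print(s["tcp_pos"],s["orientation"])
d={n:env.read_camera(n) for n in("top","side","wrist")};pickle.dump(d,open("c2.pkl","wb"))
a=cv2.resize(d["top"]["image"][150:270,180:330],None,fx=3,fy=3);b=cv2.resize(d["wrist"]["image"],(480,360))
cv2.imwrite("pics/l2.png",cv2.resize(np.hstack([np.vstack([a])[:360],b[:, :350]]),None,fx=1,fy=1)[:,:,::-1])
hsv=cv2.cvtColor(d["top"]["image"],cv2.COLOR_RGB2HSV)
print(hsv[150:270:1,200:260][60].tolist()[::6])
```

```text
[0.59811877 0.14361384 0.07743124] [2.60183072e-04 7.84920343e-01 6.19596535e-01 3.47067535e-04]
[[75, 3, 154], [60, 2, 154], [90, 1, 173], [75, 6, 169], [83, 6, 165], [90, 6, 164], [0, 0, 157], [90, 3, 160], [75, 3, 158], [75, 3, 158]]
```

View pics/l2.png

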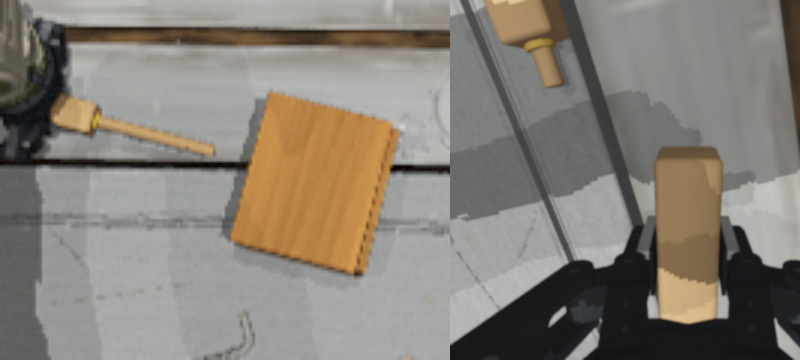

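The dowel lines up with the locker's back: its tip is at about (251, 200) in the top view, with the roof's back edge beyond it. I'll check the lateral offset and height numerically.

Run:
```python
from tip import *
import pickle
d=pickle.load(open("c2.pkl","rb"));c=d["top"]
X=np.array([-.2363,-.9717]);Y=np.array([.9717,-.2363]);H=np.array([.549,-.054])
q=dowel(c,0,214,256,180,210);P=ray(c,q,.063)[:,:2];D,o=line(P);D*=np.sign(-D[1]);s=(P-o)@D
t=o+D*s.max();print("dir",np.arctan2(*D[::-1]),"want",np.arctan2(*X[::-1]),"tip",t,"rel hole x,y",(t-H)@X,(t-H)@Y)
b=d["side"]["image"][120:240,230:330]
for z in(.057,.063,.069):
    p=d["side"];p=p["K"]@(p["R"]@np.array([*t,z])+p["t"]);print(z,(p[:2]/p[2]).round(1))
hs=cv2.cvtColor(d["side"]["image"],cv2.COLOR_RGB2HSV)
cv2.imwrite("pics/s3.png",cv2.resize(d["side"]["image"][160:220,240:320],None,fx=8,fy=8,interpolation=cv2.INTER_NEAREST)[:,:,::-1])
```

```text
dir -1.8112727 want -1.8093478755870513 tip [ 0.5590941 -0.0143314] rel hole x,y -0.040931214276175736 0.00043474642550549457
0.057 [288.5 203.1]
0.063 [288.5 201.2]
0.069 [288.4 199.3]
```

View pics/s3.png

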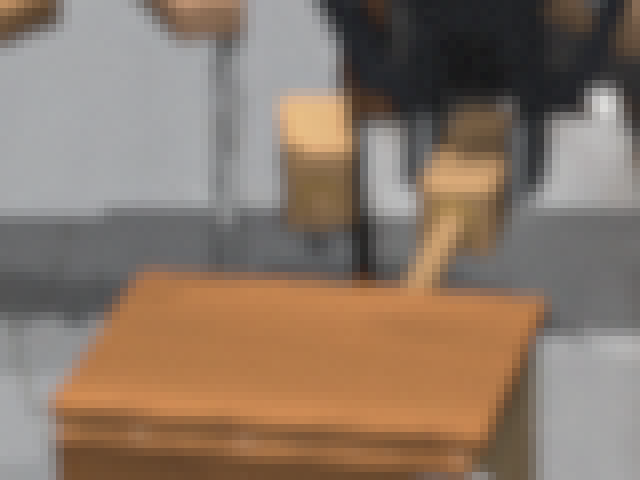

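Converted, -0.07 m is -0.1167, 0.001 m is 0.0017.

Call:
advance:
  offsets:
    - {"pos": [-0.025, 0, 0.0017]}
    - {"pos": [-0.0583, 0, 0.0017]}
    - {"pos": [-0.0917, 0, 0.0017]}
    - {"pos": [-0.1167, 0, 0.0017]}
    - {"pos": [-0.1167, 0, 0.0017]}

```text
clock: 6.58
tcp_pos: [0.5813, 0.0736, 0.0759]
orientation: [-0.0, 0.786, 0.618, -0.0]
wrist_force: [0.9, 1.1, -1.5]
finger_gap: 0.0292
grip_force: 59.8
```

Call:
advance:
  offsets:
    - {"pos": [-0.0083, 0, 0]}
    - {"pos": [-0.0167, 0, 0]}
    - {"pos": [-0.025, 0, 0]}
    - {"pos": [-0.0333, 0, 0]}
    - {"pos": [-0.0417, 0, 0]}
    - {"pos": [-0.0417, 0, 0]}

```text
clock: 7.32
tcp_pos: [0.5756, 0.0512, 0.0758]
orientation: [-0.001, 0.785, 0.619, 0.0]
wrist_force: [0.0, 6.2, -0.5]
finger_gap: 0.0291
grip_force: 59.9
```

```bash
python3 -c "
from workcell import env
s=env.get_state();print(s['tcp_pos'],s['wrist_force'])"
```

```text
[0.57559521 0.05123903 0.07576753] [ 0.04631906  6.16406096 -0.53463008]
```

Call:
advance:
  offsets:
    - {}
    - {}
    - {}
    - {}
    - {}
    - {}
    - {}
    - {}

```text
clock: 8.32
tcp_pos: [0.5756, 0.0515, 0.0757]
orientation: [-0.0, 0.785, 0.62, 0.0]
wrist_force: [0.1, 5.2, -0.6]
finger_gap: 0.029
grip_force: 59.9
```

Run:
```python
from h import *;from workcell import env
d={n:env.read_camera(n)["image"] for n in("top","side")}
cv2.imwrite("pics/o1.png",np.hstack([cv2.resize(d["top"][150:290,180:330],(386,360)),cv2.resize(d["side"][150:290,200:350],(386,360))])[:,:,::-1])
```

```text
(no output)
```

View pics/o1.png

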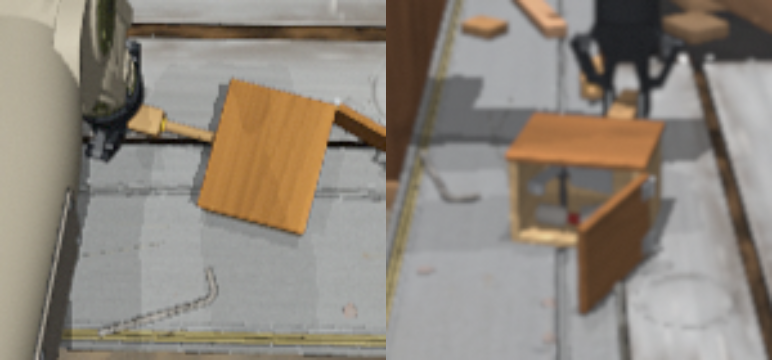

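The door stands wide open in both views: it hangs off the far hinge, and the side view shows the inside of the locker. Now I'll withdraw straight back, lift, and return the stick to its original spot.

Converted, 0.11 m is 0.1833, 0.1 m is 0.1667.

Call:
advance:
  offsets:
    - {"pos": [0.0167, 0, 0]}
    - {"pos": [0.05, 0, 0]}
    - {"pos": [0.0917, 0, 0]}
    - {"pos": [0.1333, 0, 0]}
    - {"pos": [0.1667, 0, 0]}
    - {"pos": [0.1833, 0, 0]}
    - {"pos": [0.1833, 0, -0.05]}
    - {"pos": [0.1833, 0, -0.0833]}

```text
clock: 9.43
tcp_pos: [0.6015, 0.158, 0.1266]
orientation: [0.0, 0.785, 0.619, -0.0]
wrist_force: [0.0, -0.2, -0.3]
finger_gap: 0.0288
grip_force: 59.8
```

Call:
advance:
  offsets:
    - {}
    - {}

```text
clock: 9.68
tcp_pos: [0.6009, 0.1576, 0.1249]
orientation: [-0.0, 0.785, 0.619, -0.001]
wrist_force: [-0.3, -0.3, -0.7]
finger_gap: 0.0287
grip_force: 59.8
```

```bash
python3 -c "
from h import *;from workcell import env
goal([.407,.292,.127],1.371,env.get_state())"
```

```text
[0.0855, -0.2199, -0.0019] [-0.001, 0.0007, -0.0354]
```

Converted, -0.22 m is -0.3667, -0.21 m is -0.35, -0.035 rad is -0.0111.

Call:
advance:
  offsets:
    - {"pos": [0.025, -0.0667, 0], "rot": [0, 0, -0.0032]}
    - {"pos": [0.0567, -0.15, 0], "rot": [0, 0, -0.0064]}
    - {"pos": [0.09, -0.2333, 0], "rot": [0, 0, -0.0095]}
    - {"pos": [0.12, -0.3083, 0], "rot": [0, 0, -0.0111]}
    - {"pos": [0.1367, -0.35, 0], "rot": [0, 0, -0.0111]}
    - {"pos": [0.1425, -0.3667, 0], "rot": [0, 0, -0.0111]}
    - {"pos": [0.1425, -0.3667, 0], "rot": [0, 0, -0.0111]}

```text
clock: 10.55
tcp_pos: [0.407, 0.2921, 0.1252]
orientation: [0.0, 0.774, 0.633, -0.0]
wrist_force: [0.7, 0.1, -1.1]
finger_gap: 0.0288
grip_force: 59.9
```

Call:
advance:
  offsets:
    - {"pos": [0, 0, 0.05]}
    - {"pos": [0, 0, 0.1]}
    - {"pos": [0, 0, 0.1417]}
    - {"pos": [0, 0, 0.1567]}
    - {"pos": [0, 0, 0.1633]}
    - {"pos": [0, 0, 0.1633]}
    - {"pos": [0, 0, 0.1633]}

```text
clock: 11.42
tcp_pos: [0.4084, 0.2924, 0.0285]
orientation: [0.0, 0.774, 0.633, 0.001]
wrist_force: [0.3, -0.0, 2.7]
finger_gap: 0.0292
grip_force: 60.4
```

Light contact (2.7 N), so the stick is on the table. I'll release it and retreat.

Call:
advance:
  offsets:
    - {}
    - {}
    - {}
    - {}
    - {}
  finger_gap: 0.06

```text
clock: 12.05
tcp_pos: [0.4073, 0.2922, 0.0277]
orientation: [0.0, 0.774, 0.633, -0.0]
wrist_force: [-0.6, -0.2, -0.0]
finger_gap: 0.0605
grip_force: 0.0
```

Call:
advance:
  offsets:
    - {"pos": [0, 0, -0.0333]}
    - {"pos": [0, 0, -0.1]}
    - {"pos": [0, 0, -0.2]}
    - {"pos": [0, 0, -0.3]}
    - {"pos": [0, 0, -0.3333]}
    - {"pos": [0, 0, -0.3333]}

```text
clock: 12.8
tcp_pos: [0.4083, 0.2927, 0.2295]
orientation: [0.001, 0.774, 0.633, 0.002]
wrist_force: [0.2, -0.4, -1.7]
finger_gap: 0.0598
grip_force: 0.0
```

Run:
```python
from h import *;from workcell import env
d={n:env.read_camera(n)["image"] for n in("side","wrist")}
cv2.imwrite("pics/e1.png",np.hstack([cv2.resize(d["side"][130:370,180:340],(360,540)),cv2.resize(d["wrist"],(440,330))[np.r_[0:330,[329]*210]]])[:,:,::-1])
```

```text
(no output)
```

View pics/e1.png

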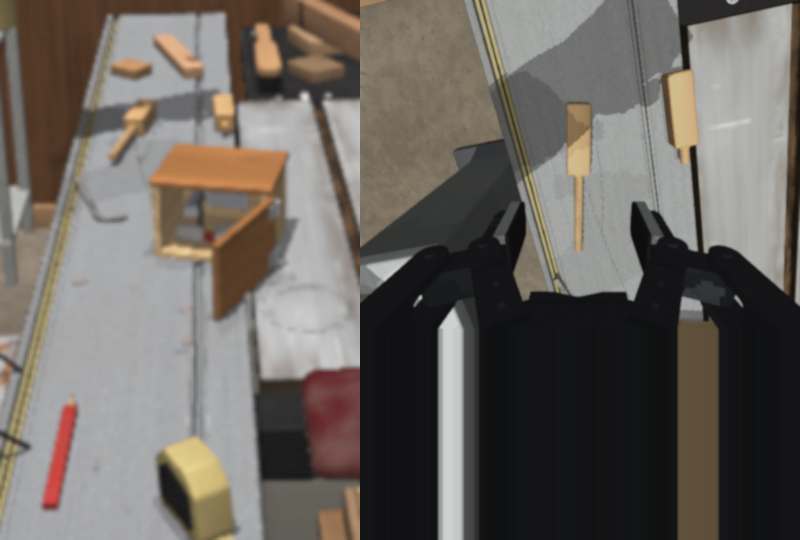

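The last picture shows the door still wide open and the push stick lying flat back in its place. The stub stick and pencil are where they started, and the gripper is clear of everything.

```bash
python3 -c "
from workcell import env
print(env.hand_in())"
```

```text
the job is handed in; nothing more can be done
None
```

The locker door is wide open, the push stick lies flat on the table where it started, the stub stick and pencil look unmoved in the last pictures, and the job was handed in at about 13 s.

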